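# Load the bench mixer and set its timer

## Task

Put the round sample bottle that stands on the bench into the empty nest of the little two-bottle mixer, fully home. Then turn the mixer's stiff timer knob clockwise until its pointer meets the long mark on the deck, pressing down on the knob as you turn (firmly, about 15 N, never over 25 N) because the mixer stands loose and must not twist or slide out of its place. Leave the other bottles and the beaker where they are and let go.

Things in the scene. Friction and masses are not known exactly. Their poses are not given: they have to be found in the camera images.
- mixer: Loose white plastic block 240 (y) x 100 (x) x 50 mm high, dark strip on its front (-x) face; 0.34 kg (0.85 to 1.15 times). Origin: centre of the underside; z up, deck at z = 50. Stands on four hard feet at x +-40, y +-82, friction about 0.3 (0.8 to 1.2 times). Must not shift over 15 mm at either end. All rigid: a millimetre too low is many newtons.
- nest (a point): Centre of the floor of the empty nest, a round well 44 mm across and 38 deep in the mixer's deck with a 3 mm chamfer; at mixer (0, +88, 12) mm, the +y end.
- full_nest (a point): Centre of the floor of the same kind of well at the -y end, mixer (0, -88, 12) mm, which already holds a bottle.
- timer (a joint): Timer knob angle in rad, grows clockwise seen from above, range 0 to 2.6, starts at 0.3 to 0.8; the pointer meets the long mark at 1.80 (1.68 to 1.92 counts). Dry friction 0.28 N m, no spring, stays where left. That torque spins the whole mixer unless the knob is also pressed down with some 3 to 10 N, more on a slippery day.
- knob (a point): On the knob's upright axis at mixer (0, 0, 75) mm: TCP place for a grasp from above. Black ribbed cylinder 38 mm across, 6 to 35 mm above the deck, on a grey skirt disc 70 mm across, its top 6 mm above the deck, which turns with it: the tips of fingers opened to about 50 mm land on the skirt and can press on it.
- pointer (a point): Tip of the white pointer line, on the skirt's edge 35 mm from the knob axis. The same line is drawn on the knob's top, from the centre outwards.
- mark (a point): Middle of the long dark raised mark (11 x 4 mm) on the deck, at mixer (43.5, 0, 52) mm, on the far (+x) side of the knob; the short ticks do not matter.
- sample: The round plastic bottle to load, 40 mm across and 82 high, shoulder from 42 to 50, screw cap 28 across from 53 to 82 mm; 0.1 kg. Origin: centre of its underside; z up.
- partner: An identical round bottle already seated in the mixer's -y nest, to be left there. Origin: centre of its underside.
- square_bottle: Bystander: bottle of the same height and cap but with a square 42 mm body. Origin: centre of its underside.
- jar: Bystander: squat round jar 60 mm across, 58 high. Origin: centre of its underside.
- beaker: Bystander: glass beaker 70 mm across, 90 high. Origin: centre of its underside.
- mat: Thin fixed grey bench mat, 200 (x) x 300 (y) x 4 mm, on which the mixer stands. Origin: centre of its underside; its top is at z = 4. The mixer may not bear on it with more than 32 N: 25 N of push over its loaded weight.
Not all that is in view belongs to the job. Leave any blue look-alike of the sample alone.

How it is judged:
On the way, in this order (a step that is already met when the one before it is completed fails the run):
1. the sample bottle stands fully home in the empty nest (horizontal distance between sample and nest below 0.005 m and z of sample in the frame of nest below 0.004 m and angle between sample's own z axis and vertical below 0.1 rad), for 0.2 s.
2. the timer pointer is at the long mark (value of joint timer between 1.68 and 1.92 rad), for 0.2 s.
At the end, for the whole second after the job is handed in: The sample bottle stands upright on the floor of the nest (within 5 mm of its centre, 4 mm of its floor), the timer reads 1.68 to 1.92 rad, both nests are within 15 mm of where they began, the other bottle is still in its nest, and all is at rest (all of step 1 and all of step 2 and horizontal distance between partner and full_nest below 0.006 m and distance of each of nest, full_nest from where it was at the start of the episode below 0.015 m and angle between mixer's own z axis and vertical below 0.05 rad and linear speed of each of mixer, sample below 0.02 m/s); the robot touches nothing.
It fails at once if the mixer slides or twists: either of its nests shifts by more than 15 mm (distance of any of nest, full_nest from where it was at the start of the episode above 0.015 m).
It fails at once if the mixer is tipped by more than 0.12 rad (angle between mixer's own z axis and vertical above 0.12 rad).
It fails at once if the mixer bears on the mat with more than 32 N (its own weight with the bottles is 5 to 6.5 N) (contact force between mixer and mat above 32 N).
It fails at once if the bottle already in the mixer is lifted out or tipped (distance between partner and full_nest above 0.012 m or angle between partner's own z axis and vertical above 0.15 rad).
It fails at once if another bottle, the jar or the beaker is pushed by more than 30 mm or knocked over (distance of any of square_bottle, jar, beaker from where it was at the start of the episode above 0.03 m or angle between any of square_bottle, jar, beaker's own z axis and vertical above 0.5 rad).
It also fails if it takes over 64 s, if anything falls off the work surface, if the arm or the gripper's body presses on something with over 40 N, if the wrist force passes 120 N, or if a joint passes its speed limit or range.

## Robot

A 6-joint arm with a two-finger parallel gripper is mounted at the origin on the work surface. World frame = base frame: x ahead of the robot, y to its left, z up, the work surface at z = 0. Lengths are in m, angles in rad, forces in N, time in s.
With the tool pointing down it reaches from about 0.325 to 0.85 m from the base axis. Payload 4.4 kg.
Tool frame: the origin (TCP) lies between the finger pads, 19 mm behind the fingertips; this is the grasp point; z points along the fingers, y is the line along which they close (so a half turn about z gives the same grasp; the last joint's range is limited). The gripper opens to 94 mm and grips with 3 to 60 N. Pads are 16 mm wide; open, the fingers measure 119 mm over their backs; the gripper's body (75 mm by 177 mm) begins 78 mm behind the grasp point.
Start: joints at [-1.292, 0.207, 1.542, -0, 1.393, -0.15], TCP at [0.239, -0.523, 0.224] pointing down, gripper open.
Joint ranges: [-2.73, 2.73], [-0.86, 2.22], [0.23, 2.46], [-1.11, 4.25], [0.08, 2.63], [-2.82, 2.82]. Speed limits (rad/s): [2.79, 2.79, 3.14, 3.14, 3.14, 3.14].

## Interface

Orientations are given as a rotation vector (axis times angle).
In Python, from station import manip gives the robot as it stands.
- The arm moves only by the shell command python3 -m inch 'ROWS'. ROWS is JSON, a list of rows, each a list of 7 numbers: the shift along the tool's x, y, z in units of 25 mm (1.0 is 25 mm), then the turn, a rotation vector about the tool's x, y, z in units of 8 degrees (1.0 is 8 degrees), then the opening, from 0 (shut) to 1 (fully open). A call has 1 to 12 rows; each row shifts and turns the commanded pose from where the row before left it, along the tool's axes as they then stand; what a row does not reach is not made up. A row lasts 1/8 s, in which the tool goes at most 62.5 mm and 10.7 degrees, less where a joint would pass 70% of its speed; a pose out of reach is approached as far as the arm can. A call is refused whole if a number of a shift passes 1 or a number of a turn 1, either way. A call with a gripper value outside its range is refused whole. The fingers move at their own pace and stop on an object; the grip force is fixed at half the most. Time passes only in rows, so rows that do not move let the fingers close. It gives the time, the measured TCP pose, the force, the opening and the grip force at its end, in the units of the state.
- manip.observe(): the state, without advancing time (a new reading comes with each control period).
- manip.snapshot(name): name is "scene" or "top"; returns a dict with "frame" (420x560x3 uint8, red, green, blue), "camera_matrix" (3x3 intrinsics, pixels), "R" (3x3) and "t" (3): a world point X has camera coordinates R X + t. Camera axes: x right, y down, z forward; pixel columns grow to the right and rows downward; lengths in m; the calibration is good to about 2 mm. A picture is of the moment at which its call begins. There is no depth.
- manip.job_done(): hands the job in; it is judged then, once.
The state is a dict: "time_s": time; "qpos": joint angles; "dq": joint speeds; "effort": joint torques, N m; "tcp_pos": TCP position; "eef_rot": TCP orientation; "force": force on the tool from outside, world axes, zero at the start; "moment": the same for the moment, N m; "width": finger opening in m; "finger_force": force on a finger pad.
Only numpy, scipy, OpenCV 4.12 (cv2) and the standard library are available. Lean on these libraries where they do the work, as an engineer would, in place of code of your own. Each camera call takes 0.05 s, during which the arm holds its last target. There are 200 camera calls.

## Working session

There is one attempt and no reset: what is moved stays moved. The work goes in short steps, Python scripts to look and compute and a shell command to move; the robot and the scene stay as the last step left them, time stands still between calls to the robot, and variables do not carry over. Pictures are saved under pics/ and viewed, at most 10 in all, crops included, and the job is handed in when it is done.

```bash
ls; mkdir -p pics; python3 - <<'E'
from station import manip
import cv2,numpy as np
np.set_printoptions(precision=4,suppress=True)
for n in("scene","top"):
    s=manip.snapshot(n); cv2.imwrite(f"pics/{n}0.png",s["frame"][:,:,::-1]); print(n,s["camera_matrix"],s["R"],s["t"], -s["R"].T@s["t"])
    np.savez(f"{n}0.npz",**s)
print(manip.observe())
E
```

```text
pics
scene [[469.9986   0.     284.5004]
 [  0.     469.9986 208.242 ]
 [  0.       0.       1.    ]] [[-0.8638  0.5038 -0.0013]
 [ 0.3612  0.6176 -0.6986]
 [-0.3511 -0.604  -0.7155]] [ 0.4209 -0.1395  1.3897] [0.9019 0.7135 0.8974]
top [[405.7929   0.     270.1515]
 [  0.     405.7929 207.7633]
 [  0.       0.       1.    ]] [[ 0.0273 -0.9996 -0.0018]
 [-0.9911 -0.0268 -0.1301]
 [ 0.13    0.0053 -0.9915]] [0.0286 0.5024 1.0718] [0.3578 0.0364 1.1281]
{'time_s': 0.1, 'qpos': array([-1.2925,  0.2073,  1.5429,  0.    ,  1.3935, -0.1505]), 'dq': array([-0.002 , -0.0005, -0.0013,  0.0004, -0.0008,  0.0002]), 'effort': array([ -0.0002, -37.1867, -28.229 ,   0.0702,   0.0312,  -0.0001]), 'tcp_pos': array([ 0.2389, -0.5223,  0.2232]), 'eef_rot': array([-3.0677, -0.6679,  0.0002]), 'force': array([0.4109, 1.0141, 0.7046]), 'moment': array([-0.048 ,  0.0468,  0.0171]), 'finger_force': 0.0, 'width': 0.09387356029896951}
```

View pics/scene0.png

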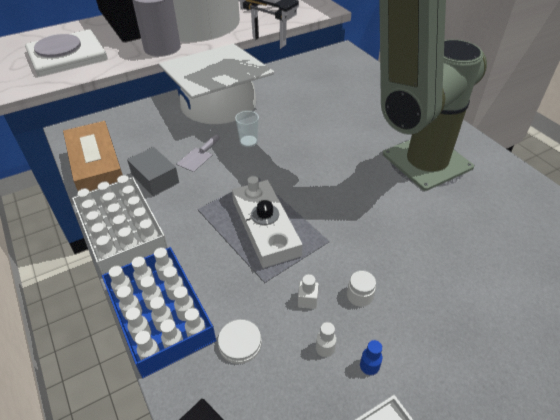

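View pics/top0.png

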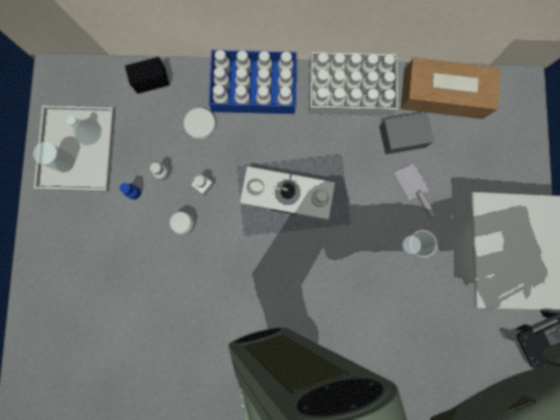

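The scene view shows three candidate bottles:
- The one at (326,340), top (159,170), looks round and white. It fits the sample.
- The one at (309,291), top (202,182), looks square.
- The one at (372,357), top (130,190), is the blue look-alike.

The mixer is at top (288,191), with its empty nest at (256,186). I'll confirm the bottle choice in an enlarged crop.

```bash
python3 - <<'E'
import cv2,numpy as np
a=np.load("scene0.npz")["frame"][:,:,::-1][265:385,285:395]; b=np.load("top0.npz")["frame"][:,:,::-1][150:230,235:345]
c=np.load("top0.npz")["frame"][:,:,::-1][150:215,115:225]
d=np.load("scene0.npz")["frame"][:,:,::-1][170:275,225:310]
R=lambda i,w,h:cv2.resize(i,(w,h),interpolation=cv2.INTER_CUBIC)
o=np.zeros((600,800,3),np.uint8)
o[:300,:275]=R(a,275,300);o[:300,280:693]=R(b,413,300);o[300:544,:413]=R(c,413,244);o[300:596,420:660]=R(d,240,296)
cv2.imwrite("pics/crop0.png",o)
E
```

```text
(no output)
```

View pics/crop0.png

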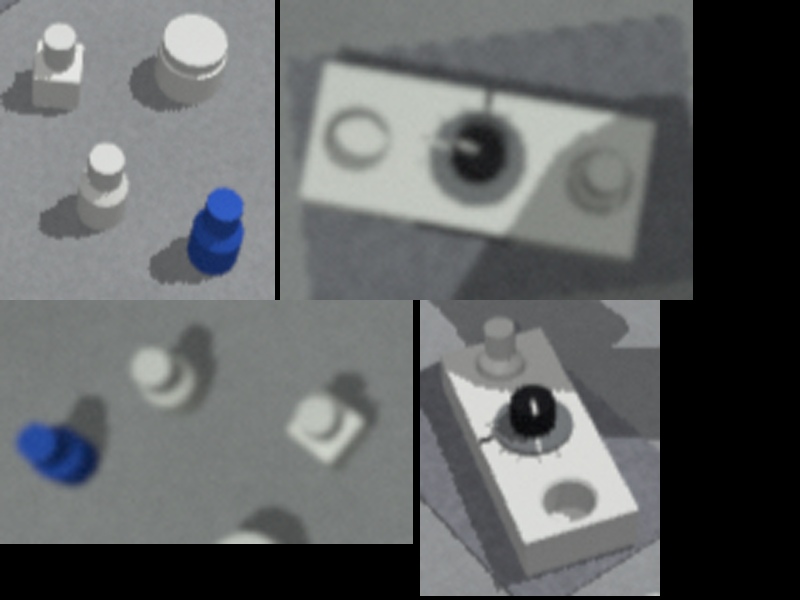

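The crop confirms it. The round white bottle at scene (326,340) is the sample, the square one is a bystander, and the blue one is left alone. In the top view the pointer points left (+y) and the mark is up (+x), so the turn is clockwise by about 1.5 rad. Next I measure positions.

```bash
cat > h.py <<'E'
import cv2,numpy as np
np.set_printoptions(precision=4,suppress=True)
def ray(s,u,v,z):
    d=s["R"].T@np.linalg.solve(s["camera_matrix"],[u,v,1.]); c=-s["R"].T@s["t"]
    return (c+d*(z-c[2])/d[2])
def proj(s,X):
    p=s["camera_matrix"]@(s["R"]@np.asarray(X,float)+s["t"]); return p[:2]/p[2]
def tri(s1,p1,s2,p2):
    P=[s["camera_matrix"]@np.c_[s["R"],s["t"]] for s in(s1,s2)]
    X=cv2.triangulatePoints(P[0],P[1],np.array(p1,float),np.array(p2,float)).ravel(); return X[:3]/X[3]
def blobs(s,box,lo,hi,amin=8,amax=9e9):
    x0,y0,x1,y1=box; g=cv2.cvtColor(np.ascontiguousarray(s["frame"][y0:y1,x0:x1]),cv2.COLOR_RGB2GRAY)
    m=cv2.inRange(g,lo,hi); n,l,st,c=cv2.connectedComponentsWithStats(m)
    return [(int(st[i,4]),c[i]+[x0,y0],st[i,:4]+[x0,y0,0,0],l==i) for i in range(1,n) if amin<=st[i,4]<=amax]
E
python3 - <<'E'
from h import *
S=dict(np.load("scene0.npz"));T=dict(np.load("top0.npz"))
print("sample scene")
for lo in(185,205,220): print(lo,[b[:3] for b in blobs(S,(312,318,342,360),lo,255)])
print("sample top")
for lo in(170,190,205): print(lo,[b[:3] for b in blobs(T,(147,155,175,185),lo,255)])
print("knob top"); 
for hi in(30,40,50):print([b[:3] for b in blobs(T,(265,165,310,215),0,hi,30)])
print("knob scene");
for hi in(30,45):print([b[:3] for b in blobs(S,(245,190,290,230),0,hi,30)])
for lo in(130,140):
  b=max(blobs(T,(230,150,345,230),lo,255,50),key=lambda b:b[0]); 
  pts=np.argwhere(b[3])[:,::-1].astype(np.float32)+[230,150]
  r=cv2.minAreaRect(pts.astype(np.float32)); bx=cv2.boxPoints(r); print(lo,b[0],r)
  print(np.array([ray(T,*p,.054) for p in bx]), ray(T,*r[0],.054))
E
```

```text
sample scene
185 [(130, array([327.4077, 327.8385]), array([321, 322,  14,  12])), (56, array([330.6607, 342.4286]), array([324, 335,  12,  12]))]
205 [(114, array([327.3772, 327.9035]), array([321, 323,  13,  11])), (9, array([333.3333, 340.7778]), array([332, 338,   3,   6]))]
220 [(11, array([329.8182, 329.5455]), array([327, 327,   6,   5]))]
sample top
170 [(57, array([154.4561, 167.4386]), array([151, 164,   8,   8])), (10, array([159.5, 175.7]), array([156, 174,   8,   4]))]
190 []
205 []
knob top
[(56, array([288.0357, 191.5   ]), array([282, 185,  11,  13]))]
[(105, array([288.2476, 191.1905]), array([282, 184,  12,  14]))]
[(128, array([288.0703, 190.7969]), array([281, 183,  14,  15]))]
knob scene
[(184, array([264.087 , 209.5109]), array([257, 201,  15,  17]))]
[(213, array([264.3427, 209.4554]), array([257, 201,  16,  18]))]
130 2520 ((284.0810852050781, 192.51351928710938), (93.0498275756836, 40.77095031738281), 9.462322235107422)
[[ 0.5036  0.1367  0.054 ]
 [ 0.6139  0.1228  0.054 ]
 [ 0.5785 -0.1259  0.054 ]
 [ 0.4692 -0.1089  0.054 ]] [0.5409 0.0059 0.054 ]
140 1924 ((281.12799072265625, 191.29600524902344), (79.42513275146484, 37.387054443359375), 10.304847717285156)
[[ 0.5103  0.1266  0.054 ]
 [ 0.6113  0.1122  0.054 ]
 [ 0.5779 -0.0996  0.054 ]
 [ 0.4778 -0.0828  0.054 ]] [0.544  0.0139 0.054 ]
```

```bash
cat > mix.py <<'E'
from h import *
def edges(s,c,yaw,z=.054,r=.010):
    g=cv2.GaussianBlur(cv2.cvtColor(np.ascontiguousarray(s["frame"]),cv2.COLOR_RGB2GRAY),(0,0),.8).astype(np.float32)
    ex=np.array([np.cos(yaw),np.sin(yaw)]);ey=np.array([-ex[1],ex[0]]); out={}
    q=np.arange(-r,r,.0004)
    for n,o,a,b,h,L in(("+x",ex,ey,.05,.10,0),("-x",-ex,ey,.05,.10,0),("+y",ey,ex,.12,.035,0),("-y",-ey,ex,.12,.035,0)):
        pts=[]
        for t in np.linspace(-h,h,25):
            W=[np.r_[c+o*(b+k)+a*t,z] for k in q]; uv=np.array([proj(s,w) for w in W],np.float32)
            f=cv2.remap(g,uv[:,0].reshape(1,-1),uv[:,1].reshape(1,-1),cv2.INTER_CUBIC).ravel()
            d=np.gradient(f); i=np.argmin(d)
            if d[i]<-.4: pts.append(c+o*(b+q[i])+a*t)
        P=np.array(pts,np.float32)
        if len(P)<8: continue
        vx,vy,x0,y0=cv2.fitLine(P,cv2.DIST_HUBER,0,.001,.001).ravel()
        dr=np.array([vx,vy]); dr*=np.sign(dr@a); m=np.array([x0,y0]); 
        nrm=np.array([dr[1],-dr[0]]); nrm*=np.sign(nrm@o)
        out[n]=(len(P),(m-c)@nrm,np.arctan2(dr[1],dr[0])-np.arctan2(a[1],a[0]),np.abs((P-m)@nrm).mean())
    return out
E
python3 - <<'E'
from mix import *
S=dict(np.load("scene0.npz"));T=dict(np.load("top0.npz"))
print("sample tri",tri(S,(327.4,328.4),T,(154.6,167.4)),ray(S,327.4,328,.082),ray(T,154.5,167.4,.082))
c=np.array([.5415,.006]);yaw=-.140+.0
yaw=np.arctan2(.1367+.1089,.5036-.4692); yaw=yaw-np.pi/2; print(yaw)
for it in range(2):
  for n,s in(("T",T),("S",S)):print(n,{k:np.round(v,4).tolist() for k,v in edges(s,c,yaw).items()})
  e=edges(T,c,yaw); ex=np.array([np.cos(yaw),np.sin(yaw)]);ey=np.array([-ex[1],ex[0]])
  c=c+ex*(e["+x"][1]-e["-x"][1])/2+ey*(e["+y"][1]-.12)
  yaw+=np.mean([e["+x"][2],e["-x"][2]]); print(c,yaw)
  for p,z in(((0,.088),.054),((0,0),.089),((0,0),.060),((.0435,0),.056)):
    X=np.r_[c+ex*p[0]+ey*p[1],z];print(X,proj(T,X),proj(S,X))
E
```

```text
sample tri [0.5941 0.349  0.0826] [0.5935 0.3479 0.082 ] [0.594  0.3496 0.082 ]
-0.13915983516289954
T {'+x': [25.0, 0.0533, -0.0161, 0.0007], '-x': [25.0, 0.0484, -0.0202, 0.0008], '+y': [25.0, 0.1128, -0.0, 0.0008], '-y': [25.0, 0.1284, 0.0012, 0.0006]}
S {'+x': [25.0, 0.0514, -0.0243, 0.0006], '-x': [25.0, 0.0484, -0.016, 0.0007], '+y': [25.0, 0.1111, -0.0121, 0.0008], '-y': [15.0, 0.1274, -0.041, 0.004]}
[ 0.5429 -0.0015] -0.15732993284729524
[0.5551 0.0857 0.054 ] [254.5262 186.5005] [277.87   240.6863]
[ 0.5429 -0.0015  0.089 ] [287.3642 189.5626] [264.2399 205.5746]
[ 0.5429 -0.0015  0.06  ] [286.9265 191.4598] [264.6183 213.8525]
[ 0.586  -0.0075  0.056 ] [289.4596 175.9954] [247.9968 219.8814]
T {'+x': [25.0, 0.0505, 0.0009, 0.0006], '-x': [25.0, 0.0512, 0.0055, 0.0007], '+y': [25.0, 0.1196, 0.0184, 0.0007], '-y': [25.0, 0.1216, 0.0227, 0.0007]}
S {'+x': [25.0, 0.0488, -0.0057, 0.0007], '-x': [25.0, 0.0514, -0.0026, 0.0006], '+y': [25.0, 0.1175, -0.0224, 0.0007], '-y': [14.0, 0.1227, 0.0066, 0.0027]}
[ 0.5425 -0.0018] -0.15415264765289827
[0.5563 0.0851 0.054 ] [254.7399 186.0723] [277.3191 240.73  ]
[ 0.5425 -0.0018  0.089 ] [287.4764 189.7163] [264.3249 205.4393]
[ 0.5425 -0.0018  0.06  ] [287.0358 191.6095] [264.7017 213.7173]
[ 0.5855 -0.0086  0.056 ] [289.8575 176.1933] [247.982  219.5237]
```

```bash
cat > go.py <<'E'
import sys; from h import *
from station import manip
from scipy.spatial.transform import Rotation as Ro
o=manip.observe(); R=Ro.from_rotvec(o["eef_rot"]).as_matrix()
print("t",o["time_s"],"tcp",o["tcp_pos"],"yaw",np.arctan2(R[1,0],R[0,0]),"tilt",R[:2,2],"q6",o["qpos"][5],"w",o["width"],"F",o["force"],o["moment"],"ff",o["finger_force"])
if len(sys.argv)>1:
    X=np.array([float(a) for a in sys.argv[1:4]]); print("tool units",R.T@(X-o["tcp_pos"])/.025)
    if len(sys.argv)>4: print("turn units z", (np.arctan2(R[1,0],R[0,0])-float(sys.argv[4]))/np.radians(8))
E
python3 go.py .594 .349 .15 .429
```

```text
t 0.1 tcp [ 0.2389 -0.5223  0.2232] yaw 0.4287830799174891 tilt [-0.0005  0.002 ] q6 -0.150502408898895 w 0.09387356029896951 F [0.4109 1.0141 0.7046] [-0.048   0.0468  0.0171] ff 0.0
tool units [ 27.408  -25.7834   2.9891]
turn units z -0.0015535756524379927
```

```bash
python3 -m inch '[[1,-0.94,0,0,0,0,0.65],[1,-0.94,0,0,0,0,0.65],[1,-0.94,0,0,0,0,0.65],[1,-0.94,0,0,0,0,0.65],[1,-0.94,0,0,0,0,0.65],[1,-0.94,0,0,0,0,0.65],[1,-0.94,0,0,0,0,0.65],[1,-0.94,0,0,0,0,0.65],[1,-0.94,0,0,0,0,0.65],[1,-0.94,0,0,0,0,0.65],[1,-0.94,0,0,0,0,0.65],[1,-0.94,0,0,0,0,0.65]]'
python3 -m inch '[[1,-0.94,0,0,0,0,0.65],[1,-0.94,0,0,0,0,0.65],[1,-0.94,0,0,0,0,0.65],[1,-0.94,0,0,0,0,0.65],[1,-0.94,0,0,0,0,0.65],[1,-0.94,0,0,0,0,0.65],[1,-0.94,0,0,0,0,0.65],[1,-0.94,0,0,0,0,0.65],[1,-0.94,0,0,0,0,0.65],[1,-0.94,0,0,0,0,0.65],[1,-0.94,0,0,0,0,0.65],[1,-0.94,0,0,0,0,0.65]]'
python3 go.py .594 .349 .15 .429
```

```text
time_s: 1.6
tcp_pos: [0.3946, -0.1405, 0.2239]
eef_rot: [-3.069, -0.668, 0.001]
force: [0.4, 0.3, 0.2]
width: 0.0609
finger_force: 0.0
time_s: 3.1
tcp_pos: [0.5502, 0.2404, 0.2235]
eef_rot: [3.069, 0.668, -0.002]
force: [-0.1, -0.1, -0.4]
width: 0.0612
finger_force: 0.0
t 3.1 tcp [0.5502 0.2404 0.2235] yaw 0.4288772491378629 tilt [-0.0012 -0.0005] q6 1.4099283088850276 w 0.06116487008955293 F [-0.0669 -0.108  -0.3709] [-0.0183 -0.0385 -0.0007] ff 0.0
tool units [ 3.4044 -3.2205  2.9374]
turn units z -0.0008791382915059252
```

Model for q6 is confirmed. I'll move above the bottle, descend to TCP z 0.070, close, reopen, turn 90° and close again so the bottle is centred both ways.

```bash
python3 -m inch '[[0.85,-0.8,0.7,0,0,0,0.65],[0.85,-0.8,0.7,0,0,0,0.65],[0.85,-0.8,0.7,0,0,0,0.65],[0.85,-0.8,0.8,0,0,0,0.65],[0,0,0,0,0,0,0.65],[0,0,0,0,0,0,0.65]]'; python3 go.py .594 .349 .070
```

```text
time_s: 3.85
tcp_pos: [0.594, 0.347, 0.1516]
eef_rot: [3.069, 0.668, -0.001]
force: [-0.2, -0.4, 0.0]
width: 0.0614
finger_force: 0.0
t 3.85 tcp [0.594  0.347  0.1516] yaw 0.428749546511079 tilt [-0.0006 -0.0008] q6 1.5453479284098197 w 0.061431781677906486 F [-0.244  -0.4041  0.0382] [ 0.0021 -0.0445  0.0152] ff 0.0
tool units [ 0.0351 -0.0767  3.2658]
```

```bash
python3 -m inch '[[0.04,-0.08,0.8,0,0,0,0.65],[0,0,0.8,0,0,0,0.65],[0,0,0.8,0,0,0,0.65],[0,0,0.84,0,0,0,0.65],[0,0,0,0,0,0,0.5],[0,0,0,0,0,0,0.4],[0,0,0,0,0,0,0.3],[0,0,0,0,0,0,0.25],[0,0,0,0,0,0,0.25]]'; python3 go.py .594 .349 .070
```

```text
time_s: 4.97
tcp_pos: [0.5951, 0.3502, 0.072]
eef_rot: [-3.069, -0.668, -0.003]
force: [0.6, -0.3, 2.4]
width: 0.027
finger_force: 30.0
t 4.975 tcp [0.5951 0.3502 0.072 ] yaw 0.4288358792274603 tilt [0.002  0.0009] q6 1.5486124846980476 w 0.02703691044775522 F [ 0.55   -0.3324  2.449 ] [ 0.0534 -0.0225 -0.0561] ff 30.000446834237664
tool units [-0.0608  0.0246  0.0781]
```

```bash
python3 -m inch '[[0,0,-0.06,0,0,0,0.45],[0,0,-0.04,0,0,0,0.5],[0,0,0,0,0,-1,0.5],[0,0,0,0,0,-1,0.5],[0,0,0,0,0,-1,0.5],[0,0,0,0,0,-1,0.5],[0,0,0,0,0,-1,0.5],[0,0,0,0,0,-1,0.5],[0,0,0,0,0,-1,0.5],[0,0,0,0,0,-1,0.5],[0,0,0,0,0,-1,0.5],[0,0,0,0,0,-1,0.5]]'
python3 -m inch '[[0,0,0,0,0,-1,0.5],[0,0,0,0,0,-0.25,0.5],[0,0,0,0,0,0,0.4],[0,0,0,0,0,0,0.2],[0,0,0,0,0,0,0.2],[0,0,0,0,0,0,0.2]]'; python3 go.py .594 .349 .070
```

```text
time_s: 6.48
tcp_pos: [0.5941, 0.3497, 0.073]
eef_rot: [-1.916, -2.489, 0.001]
force: [0.1, 0.1, 0.6]
width: 0.047
finger_force: 0.0
time_s: 7.22
tcp_pos: [0.5943, 0.3497, 0.0731]
eef_rot: [-1.698, -2.643, 0.0]
force: [0.0, -0.1, -0.3]
width: 0.0272
finger_force: 30.0
t 7.225 tcp [0.5943 0.3497 0.0731] yaw 1.999295307252351 tilt [-0.0002 -0.0001] q6 -0.02191721931780588 w 0.027241884058528634 F [ 0.0469 -0.0756 -0.3158] [-0.0181 -0.0491  0.0075] ff 29.999686195515096
tool units [-0.022  -0.0223  0.1251]
```

```bash
python3 -m inch '[[0,0,-0.8,0,0,0,0.2],[0,0,-1,0,0,0,0.2],[0,0,-1,0,0,0,0.2],[0,0,-1,0,0,0,0.2],[0,0,-0.8,0,0,0,0.2]]'; python3 go.py .5556 .0839 .187 2.0
```

```text
time_s: 7.85
tcp_pos: [0.595, 0.3501, 0.1912]
eef_rot: [1.697, 2.642, 0.004]
force: [0.0, 0.2, -0.9]
width: 0.0274
finger_force: 30.0
t 7.85 tcp [0.595  0.3501 0.1912] yaw 1.999495879872814 tilt [0.0026 0.0011] q6 -0.022079540860208243 w 0.02736090178255945 F [ 0.0367  0.2382 -0.9003] [ 0.0352 -0.1403 -0.0142] ff 29.999692282872275
tool units [-9.0285 -5.8603  0.1503]
turn units z -0.003610494456919769
```

```bash
python3 -m inch '[[-0.9,-0.586,0,0,0,0,0.2],[-0.9,-0.586,0,0,0,0,0.2],[-0.9,-0.586,0,0,0,0,0.2],[-0.9,-0.586,0,0,0,0,0.2],[-0.9,-0.586,0,0,0,0,0.2],[-0.9,-0.586,0,0,0,0,0.2],[-0.9,-0.586,0,0,0,0,0.2],[-0.9,-0.586,0,0,0,0,0.2],[-0.9,-0.586,0.5,0,0,0,0.2],[-0.9,-0.586,0.5,0,0,0,0.2],[0,0,0.4,0,0,0,0.2],[0,0,0,0,0,0,0.2]]'; python3 go.py .5556 .0839 .135 2.0
python3 - <<'E'
from h import *
from station import manip
o=[]
for n,(x,y) in(("scene",(225,160)),("top",(215,135))):
    s=manip.snapshot(n); np.savez(f"{n}1.npz",**s); o.append(cv2.resize(s["frame"][y:y+120,x:x+110,::-1],(400,436),interpolation=cv2.INTER_CUBIC))
cv2.imwrite("pics/hover.png",np.hstack(o))
E
```

```text
time_s: 9.35
tcp_pos: [0.5542, 0.0847, 0.1528]
eef_rot: [-1.697, -2.642, 0.0]
force: [0.2, 0.2, -1.8]
width: 0.0274
finger_force: 30.0
t 9.35 tcp [0.5542 0.0847 0.1528] yaw 1.9994219474637662 tilt [-0.0014  0.0006] q6 -0.43179278550042094 w 0.027432156487280413 F [ 0.2399  0.1688 -1.8298] [-0.0374 -0.106  -0.0156] ff 29.999673346756026
tool units [-0.055   0.0378  0.7127]
turn units z -0.004139996332878552
```

View pics/hover.png

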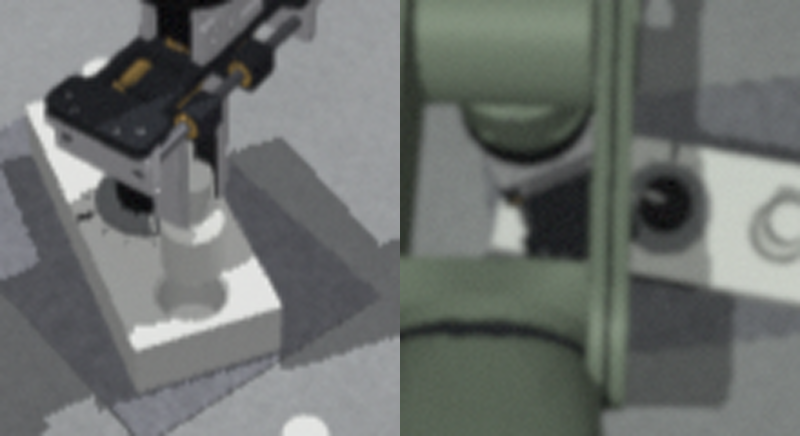

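The scene view shows the bottle hanging over the well, rim at about (278,241), which agrees with the prediction to a pixel. I'll lower it into the chamfer.

```bash
python3 -m inch '[[-0.055,0.04,0.4,0,0,0,0.2],[0,0,0.4,0,0,0,0.2],[0,0,0.3,0,0,0,0.2],[0,0,0.1,0,0,0,0.2],[0,0,0,0,0,0,0.2]]'; python3 go.py .5556 .0839 .089 2.0
```

```text
time_s: 10.07
tcp_pos: [0.556, 0.0834, 0.1229]
eef_rot: [-1.698, -2.643, 0.0]
force: [-0.3, -0.1, -1.3]
width: 0.0277
finger_force: 30.0
t 10.075 tcp [0.556  0.0834 0.1229] yaw 1.9996393599920683 tilt [-0.0006  0.    ] q6 -0.43382978254879445 w 0.02767114899080374 F [-0.2866 -0.1128 -1.331 ] [-0.0189 -0.1072  0.0002] ff 29.999572606757283
tool units [ 0.0226 -0.0056  1.357 ]
turn units z -0.002582893797256214
```

```bash
python3 -m inch '[[0,0,0.2,0,0,0,0.2],[0,0,0.2,0,0,0,0.2],[0,0,0,0,0,0,0.2]]'; python3 -m inch '[[0,0,0.2,0,0,0,0.2],[0,0,0.2,0,0,0,0.2],[0,0,0,0,0,0,0.2]]'; python3 go.py .5556 .0839 .089 2.0
```

```text
time_s: 10.45
tcp_pos: [0.5557, 0.0834, 0.1126]
eef_rot: [-1.698, -2.642, 0.001]
force: [-0.5, -0.3, -0.6]
width: 0.0276
finger_force: 30.0
time_s: 10.82
tcp_pos: [0.5556, 0.0834, 0.1025]
eef_rot: [-1.697, -2.642, 0.001]
force: [-0.1, 0.1, -1.3]
width: 0.0273
finger_force: 30.0
t 10.825 tcp [0.5556 0.0834 0.1025] yaw 1.9995493910391349 tilt [-0.0015 -0.    ] q6 -0.4338046706429277 w 0.02727270213975761 F [-0.1124  0.1352 -1.28  ] [-0.0495 -0.1186 -0.0516] ff 29.999582518357784
tool units [0.0175 0.0109 0.5399]
turn units z -0.003227248958543444
```

Sliding in freely. I'll do the last 13 mm in small steps.

```bash
python3 -m inch '[[0,0,0.2,0,0,0,0.2],[0,0,0.2,0,0,0,0.2],[0,0,0,0,0,0,0.2]]'; python3 -m inch '[[0,0,0.06,0,0,0,0.2],[0,0,0.04,0,0,0,0.2],[0,0,0,0,0,0,0.2]]';
```

```text
time_s: 11.2
tcp_pos: [0.5556, 0.0834, 0.0925]
eef_rot: [-1.697, -2.642, 0.001]
force: [-0.0, 0.1, -1.2]
width: 0.0275
finger_force: 30.0
time_s: 11.58
tcp_pos: [0.5562, 0.0834, 0.0908]
eef_rot: [1.698, 2.643, 0.0]
force: [-0.6, 0.1, -1.3]
width: 0.0274
finger_force: 30.0
```

```bash
python3 -m inch '[[0,0,0.04,0,0,0,0.2],[0,0,0,0,0,0,0.2]]'; python3 -m inch '[[0,0,0,0,0,0,0.25],[0,0,0,0,0,0,0.35],[0,0,0,0,0,0,0.45],[0,0,0,0,0,0,0.45]]'
```

```text
time_s: 11.82
tcp_pos: [0.5561, 0.0834, 0.0897]
eef_rot: [-1.698, -2.643, 0.0]
force: [0.2, 0.4, -0.3]
width: 0.0273
finger_force: 30.0
time_s: 12.32
tcp_pos: [0.5563, 0.0834, 0.0899]
eef_rot: [1.698, 2.643, 0.0]
force: [-0.3, 0.2, -0.3]
width: 0.0418
finger_force: 0.0
```

```bash
python3 -m inch '[[0,0,-0.5,0,0,0,0.5],[0,0,-1,0,0,0,0.53],[0,0,-1,0,0,0,0.53],[0,0,-1,0,0,0,0.53],[0.9,0.4,0,0,0,0,0.53],[0.9,0.4,0,0,0,0,0.53],[0.9,0.4,0,0,0,0,0.53],[0.9,0.4,0,0,0,0,0.53],[0.9,0.4,0,0,0,0,0.53],[0.9,0.4,0,0,0,0,0.53],[0,0,0,0,0,0,0.53]]'
python3 - <<'E'
from mix import *
from station import manip
o=[]
for n,(x,y) in(("scene",(225,160)),("top",(235,135))):
    s=manip.snapshot(n); np.savez(f"{n}2.npz",**s); o.append(cv2.resize(s["frame"][y:y+120,x:x+110,::-1],(400,436),interpolation=cv2.INTER_CUBIC))
    print(n,{k:np.round(v,4).tolist() for k,v in edges(s,np.array([.5419,-.003]),-.157).items()})
    print([proj(s,p) for p in((.5419,-.003,.06),(.5419,-.003,.089))])
cv2.imwrite("pics/after.png",np.hstack(o))
E
```

```text
time_s: 13.7
tcp_pos: [0.5547, 0.2324, 0.1782]
eef_rot: [1.694, 2.645, 0.001]
force: [-0.1, 0.1, -0.1]
width: 0.0497
finger_force: 0.0
scene {'+x': [25.0, 0.0502, 0.0043, 0.001], '-x': [20.0, 0.0506, 0.0031, 0.0008], '+y': [18.0, 0.1197, -0.0169, 0.0007], '-y': [20.0, 0.12, -0.0483, 0.0028]}
[array([264.6828, 213.3138]), array([264.306 , 205.0354])]
top {'+x': [25.0, 0.0513, -0.0021, 0.0007], '-x': [25.0, 0.0504, 0.0033, 0.0007], '+y': [25.0, 0.1213, 0.0232, 0.0007], '-y': [25.0, 0.1197, -0.0112, 0.0006]}
[array([287.4921, 191.8498]), array([287.9453, 189.9631])]
```

View pics/after.png

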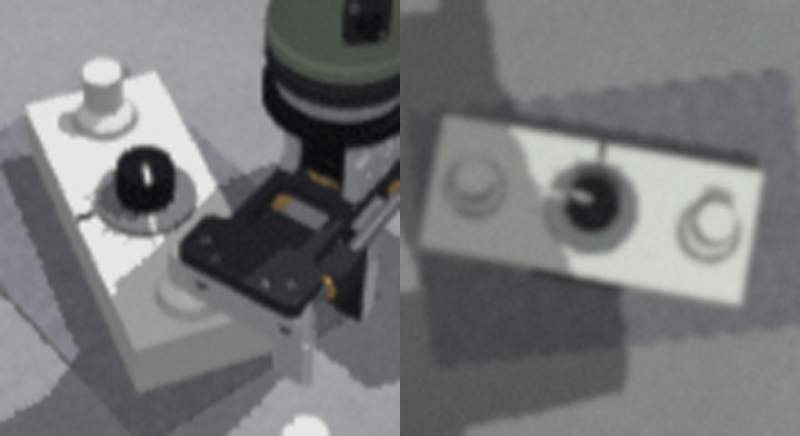

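The view shows the sample seated in the nest (top crop (473,180)) and the mixer unmoved. The pointer tip is at about top crop (553,192) and the mark at (603,150). Now I compute the angle to turn.

```bash
python3 - <<'E'
from h import *
c=np.array([.5419,-.003]);yaw=-.157
S=dict(np.load("scene2.npz"));T=dict(np.load("top2.npz"))
for n,s,box,zz in(("top",T,(280,182,296,197),.089),("scene",S,(256,198,274,212),.089)):
    for lo in(70,90,110):
        for b in blobs(s,box,lo,255,3,60):
            X=ray(s,*b[1],zz)[:2]-c; print(n,lo,b[0],b[1],X,np.hypot(*X),"to mark",np.arctan2(X[1],X[0])-yaw)
for n,s,p in(("top tip",T,(277.1,187.8)),("scene tip",S,(267.6,220.8))):
    X=ray(s,*p,.06)[:2]-c; print(n,X,np.hypot(*X),np.arctan2(X[1],X[0])-yaw)
E
python3 go.py .5419 -.003 .12 1.6
```

```text
top 70 58 [282.431  187.3793] [0.0064 0.0145] 0.015838140032963403 to mark 1.3100236011382764
top 70 32 [293.6562 187.25  ] [ 0.0076 -0.0147] 0.016514464985268325 to mark -0.938753080097704
top 90 35 [282.3143 186.4571] [0.0089 0.0148] 0.017276258430147268 to mark 1.1898562552116398
top 90 8 [294.125 182.875] [ 0.0191 -0.0157] 0.024747585532159166 to mark -0.5290588706122384
top 90 3 [280.3333 195.6667] [-0.0155  0.0194] 0.024852897844101836 to mark 2.402753562808458
top 90 4 [294.75 195.25] [-0.0134 -0.0179] 0.022405499265555916 to mark -2.0564205639337114
top 110 6 [280.6667 182.6667] [0.0188 0.0194] 0.026954883936409126 to mark 0.958193166308259
top 110 3 [294.6667 182.3333] [ 0.0206 -0.0171] 0.02676199292646192 to mark -0.5341669884946402
top 110 4 [280.  187.5] [0.0059 0.0208] 0.021617026210323124 to mark 1.4495652721187393
top 110 8 [284.  188.5] [0.0036 0.0103] 0.010933965139822187 to mark 1.3942496489272829
scene 70 15 [264.9333 207.6   ] [0.0028 0.0084] 0.008868108943671744 to mark 1.4009419093935165
scene 90 14 [265.  207.5] [0.0025 0.0082] 0.008570892379019672 to mark 1.426026204927248
scene 110 9 [265.     207.7778] [0.003 0.009] 0.009490703622855028 to mark 1.4066994868662974
top tip [0.0102 0.028 ] 0.02980021482159463 1.3777701805125198
scene tip [0.0059 0.0257] 0.026328703625198388 1.5014703814768273
t 13.8 tcp [0.5547 0.2307 0.1778] yaw 2.0000051461861044 tilt [ 0.0006 -0.0005] q6 -0.17847881428710421 w 0.049417266867860306 F [-1.3041 -0.118  -0.5032] [ 0.003  -0.1067  0.0083] ff 0.0
tool units [-8.2864 -4.358   2.3156]
turn units z 2.8648258324971616
```

```bash
python3 -m inch '[[-0.92,-0.484,0,0,0,0,0.53],[-0.92,-0.484,0,0,0,0,0.53],[-0.92,-0.484,0,0,0,0,0.53],[-0.92,-0.484,0,0,0,0,0.53],[-0.92,-0.484,0,0,0,0,0.53],[-0.92,-0.484,0,0,0,0,0.53],[-0.92,-0.484,0,0,0,0,0.53],[-0.92,-0.484,0.5,0,0,0,0.53],[-0.92,-0.484,0.8,0,0,0,0.53],[0,0,0.9,0,0,0,0.53],[0,0,0,0,0,0,0.53],[0,0,0,0,0,0,0.53]]'; python3 go.py .5419 -.003 .082 2.0
```

```text
time_s: 15.3
tcp_pos: [0.5421, -0.0029, 0.1232]
eef_rot: [1.698, 2.642, 0.001]
force: [-0.2, -0.2, -0.1]
width: 0.0498
finger_force: 0.0
t 15.3 tcp [ 0.5421 -0.0029  0.1232] yaw 1.9990465462515814 tilt [ 0.0012 -0.0003] q6 -0.5932220671122658 w 0.04982461863064419 F [-0.16   -0.2242 -0.077 ] [ 0.0628 -0.0994 -0.0223] ff 0.0
tool units [ 0.0016 -0.0082  1.6464]
turn units z -0.006828609468164231
```

```bash
python3 -m inch '[[0,0,0.5,0,0,0,0.53],[0,0,0.6,0,0,0,0.53],[0,0,0.5,0,0,0,0.53],[0,0,0,0,0,0,0.53],[0,0,0,0,0,0,0.53]]'; python3 -m inch '[[0,0,0.04,0,0,0,0.53],[0,0,0,0,0,0,0.53]]'; python3 go.py .5419 -.003 .079 2.0
```

```text
time_s: 15.92
tcp_pos: [0.5417, -0.0023, 0.0821]
eef_rot: [-1.698, -2.643, 0.0]
force: [0.3, -0.7, 0.0]
width: 0.0497
finger_force: 0.0
time_s: 16.18
tcp_pos: [0.5419, -0.0024, 0.0816]
eef_rot: [1.698, 2.643, 0.0]
force: [-0.1, -1.0, 0.3]
width: 0.0498
finger_force: 0.0
t 16.175 tcp [ 0.5419 -0.0024  0.0816] yaw 1.9996030749049545 tilt [ 0.0007 -0.0001] q6 -0.5930560225188256 w 0.049768415234269774 F [-0.066  -0.9696  0.318 ] [-0.0089 -0.1209  0.0503] ff 0.0
tool units [-0.0204 -0.0088  0.1041]
turn units z -0.0028427665911171657
```

```bash
for i in 1 2; do python3 -m inch '[[0,0,0.04,0,0,0,0.53],[0,0,0,0,0,0,0.53]]'|egrep 'tcp|force'; done
```

```text
tcp_pos: [0.5416, -0.0024, 0.0802]
force: [0.3, -0.3, -0.1]
finger_force: 0.0
tcp_pos: [0.5416, -0.0024, 0.0792]
force: [-0.6, 0.0, 0.6]
finger_force: 0.0
```

```bash
python3 -m inch '[[0,0,0.02,0,0,0,0.53],[0,0,0,0,0,0,0.53]]'|egrep 'tcp|force'; python3 -m inch '[[0,0,0,0,0,0,0.45],[0,0,0,0,0,0,0.3],[0,0,0,0,0,0,0.3],[0,0,0,0,0,0,0.3]]'; 
```

```text
tcp_pos: [0.5417, -0.0024, 0.0791]
force: [-1.8, -0.1, 3.5]
finger_force: 1.6
time_s: 17.42
tcp_pos: [0.5418, -0.0026, 0.0791]
eef_rot: [1.698, 2.643, -0.0]
force: [-2.0, -0.7, 5.4]
width: 0.0378
finger_force: 30.5
```

```bash
for i in 1 2; do python3 -m inch '[[0,0,0.02,0,0,0,0.3],[0,0,0,0,0,0,0.3]]'|egrep 'tcp|force'; done
```

```text
tcp_pos: [0.5418, -0.0026, 0.079]
force: [-2.9, -1.1, 7.6]
finger_force: 30.8
tcp_pos: [0.5418, -0.0026, 0.079]
force: [-2.8, -0.9, 11.5]
finger_force: 31.2
```

```bash
python3 -m inch '[[0,0,0.02,0,0,0,0.3],[0,0,0,0,0,0,0.3]]'|egrep 'tcp|force';  python3 -m inch '[[0,0,0,0,0,0.25,0.3],[0,0,0,0,0,0.25,0.3],[0,0,0,0,0,0.25,0.3],[0,0,0,0,0,0.25,0.3]]'; python3 go.py
```

```text
tcp_pos: [0.5418, -0.0026, 0.079]
force: [-5.7, 0.1, 12.3]
finger_force: 31.5
time_s: 18.68
tcp_pos: [0.5418, -0.0026, 0.079]
eef_rot: [1.878, 2.518, -0.001]
force: [-4.5, -0.1, 13.3]
width: 0.0375
finger_force: 31.6
t 18.675 tcp [ 0.5418 -0.0026  0.079 ] yaw 1.8601019528419165 tilt [ 0.0001 -0.0008] q6 -0.4530489810456493 w 0.037526888519300604 F [-4.5225 -0.133  13.3073] [-0.1007  0.8426  0.2992] ff 31.612926847301424
```

```bash
python3 -m inch '[[0.006,-0.02,0.01,0,0,0,0.3],[0,0,0,0,0,0.25,0.3],[0,0,0,0,0,0.25,0.3],[0,0,0,0,0,0.25,0.3],[0,0,0,0,0,0.25,0.3]]'|egrep 'tcp|force'; python3 go.py
```

```text
tcp_pos: [0.5418, -0.0026, 0.079]
force: [-4.8, -1.4, 13.8]
finger_force: 31.7
t 19.3 tcp [ 0.5418 -0.0026  0.079 ] yaw 1.7204272959470521 tilt [ 0.0011 -0.0008] q6 -0.31355466786246033 w 0.03764310301360342 F [-4.8387 -1.4123 13.8108] [-0.0794  0.8449  0.2894] ff 31.68673252352164
```

```bash
for i in 1 2; do python3 -m inch '[[0,-0.01,0.01,0,0,0.4,0.3],[0,0,0,0,0,0.4,0.3],[0,0,0,0,0,0.4,0.3],[0,0,0,0,0,0.4,0.3],[0,0,0,0,0,0.4,0.3]]'|egrep 'tcp|force'; done; python3 go.py
```

```text
tcp_pos: [0.5417, -0.0026, 0.079]
force: [-4.8, 0.1, 15.4]
finger_force: 31.8
tcp_pos: [0.5416, -0.0026, 0.0789]
force: [-4.5, -2.0, 15.3]
finger_force: 32.0
t 20.55 tcp [ 0.5416 -0.0026  0.0789] yaw 1.1611986007002504 tilt [ 0.0019 -0.0008] q6 0.24549773752658088 w 0.0371675441847034 F [-4.5261 -2.0406 15.3106] [-0.0275  0.8454  0.2633] ff 31.95921408259892
```

```bash
for i in 1 2; do python3 -m inch '[[0,-0.01,0,0,0,0.4,0.3],[0,0,0,0,0,0.4,0.3],[0,0,0,0,0,0.4,0.3],[0,0,0,0,0,0.4,0.3],[0,0,0,0,0,0.4,0.3]]'|egrep 'tcp|force'; done; python3 go.py
python3 - <<'E'
from mix import *
from station import manip
o=[]
for n,(x,y) in(("scene",(225,160)),("top",(235,135))):
    s=manip.snapshot(n); np.savez(f"{n}3.npz",**s); o.append(cv2.resize(s["frame"][y:y+120,x:x+110,::-1],(400,436),interpolation=cv2.INTER_CUBIC))
cv2.imwrite("pics/turn.png",np.hstack(o))
E
```

```text
tcp_pos: [0.5416, -0.0026, 0.079]
force: [-4.5, -0.4, 14.9]
finger_force: 31.9
tcp_pos: [0.5416, -0.0026, 0.079]
force: [-4.2, -0.9, 14.6]
finger_force: 31.9
t 21.8 tcp [ 0.5416 -0.0026  0.079 ] yaw 0.602603698147531 tilt [ 0.0027 -0.0011] q6 0.8043364518289098 w 0.037197034126800886 F [-4.1847 -0.945  14.6234] [-0.0742  0.7741  0.3024] ff 31.865017163800076
```

View pics/turn.png

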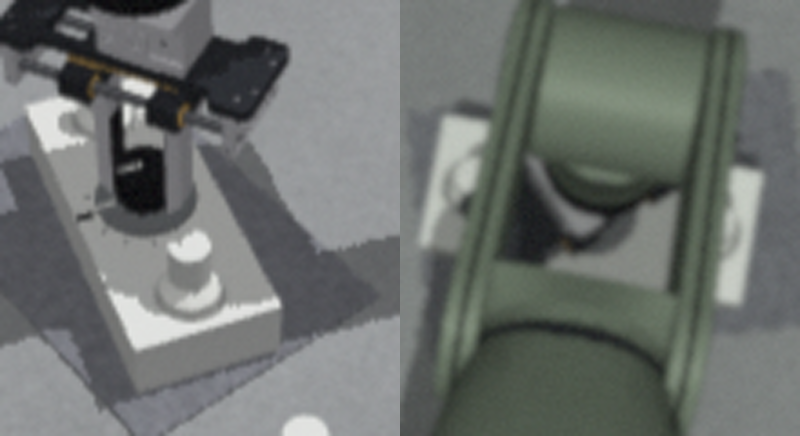

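The scene view shows the knob's line at crop (130,165) aimed at the mark (85,213), and the mixer is still in place. I'll unload the press, open and retreat so I can check from above.

```bash
python3 -m inch '[[0,0,-0.03,0,0,0,0.3],[0,0,-0.02,0,0,0,0.3],[0,0,0,0,0,0,0.3]]'|egrep 'tcp|force'; python3 -m inch '[[0,0,0,0,0,0,0.45],[0,0,0,0,0,0,0.53],[0,0,0,0,0,0,0.53],[0,0,-0.3,0,0,0,0.53],[0,0,-1,0,0,0,0.53],[0,0,-1,0,0,0,0.53],[0,0,-1,0,0,0,0.53],[0,0,-1,0,0,0,0.53]]'; python3 go.py .5547 .2307 .178
```

```text
tcp_pos: [0.5415, -0.0026, 0.0791]
force: [-1.3, -1.6, 7.2]
finger_force: 31.0
time_s: 23.28
tcp_pos: [0.5389, -0.0014, 0.185]
eef_rot: [-2.997, -0.933, 0.004]
force: [1.1, 0.0, 0.0]
width: 0.0499
finger_force: 0.0
t 23.275 tcp [ 0.5389 -0.0014  0.185 ] yaw 0.6035560193722505 tilt [-0.0028  0.0015] q6 0.8032157364104974 w 0.049874537088758525 F [1.1132 0.0086 0.0076] [ 0.0139  0.0162 -0.0071] ff 0.0
tool units [ 5.7881 -7.2838  0.2915]
```

```bash
python3 -m inch '[[0.72,-0.9,0,0,0,0,0.53],[0.72,-0.9,0,0,0,0,0.53],[0.72,-0.9,0,0,0,0,0.53],[0.72,-0.9,0,0,0,0,0.53],[0.72,-0.9,0,0,0,0,0.53],[0.72,-0.9,0,0,0,0,0.53],[0.72,-0.9,0,0,0,0,0.53],[0.72,-0.9,0,0,0,0,0.53],[0,0,0,0,0,0,0.53],[0,0,0,0,0,0,0.53]]'|grep tcp
python3 - <<'E'
from mix import *
from station import manip
o=[];c=np.array([.5419,-.003]);yaw=-.157
for n,(x,y),box in(("scene",(225,160),(254,198,274,212)),("top",(235,135),(280,180,296,197))):
    s=manip.snapshot(n); np.savez(f"{n}4.npz",**s); o.append(cv2.resize(s["frame"][y:y+120,x:x+110,::-1],(400,436),interpolation=cv2.INTER_CUBIC))
    print(n,{k:np.round(v,4).tolist() for k,v in edges(s,c,yaw).items()})
    for lo in(70,90,110):
        for b in blobs(s,box,lo,255,3,60):
            X=ray(s,*b[1],.089)[:2]-c; print(n,lo,b[0],b[1],X,np.hypot(*X),"to mark",np.arctan2(X[1],X[0])-yaw)
cv2.imwrite("pics/end.png",np.hstack(o))
E
```

```text
tcp_pos: [0.5558, 0.2273, 0.1845]
scene {'+x': [25.0, 0.0506, 0.0054, 0.0009], '-x': [22.0, 0.046, 0.0427, 0.0045], '+y': [25.0, 0.1196, -0.0076, 0.0011], '-y': [18.0, 0.1206, -0.0408, 0.0022]}
top {'+x': [25.0, 0.0512, -0.0009, 0.0007], '-x': [25.0, 0.0504, 0.0043, 0.0008], '+y': [25.0, 0.1217, 0.0307, 0.0007], '-y': [25.0, 0.1196, 0.0002, 0.0006]}
top 90 6 [294.6667 194.8333] [-0.0123 -0.0177] 0.021575755846384593 to mark -2.0226270170683454
top 90 4 [280.25 195.25] [-0.0144  0.0196] 0.02438282429440968 to mark 2.3617006457363776
top 110 46 [287.2174 181.8043] [0.0215 0.0024] 0.021627879183012656 to mark 0.26632041948068874
```

View pics/end.png

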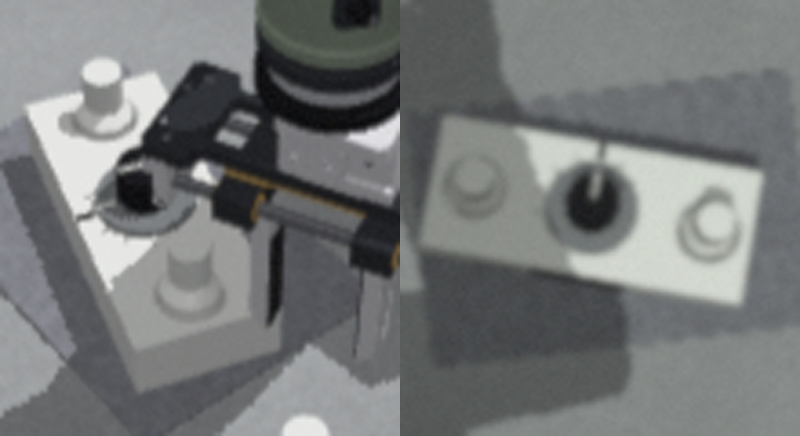

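The top view shows the pointer line at crop (597,182) in line with the mark at (602,148). I'll measure the residual angle.

```bash
python3 - <<'E'
from h import *
c=np.array([.5419,-.003]);yaw=-.157
T=dict(np.load("top4.npz")); g=cv2.cvtColor(T["frame"],cv2.COLOR_RGB2GRAY).astype(float)
print(g[172:194,280:298].astype(int))
def cen(v,z,bright,u0,u1):
    r=g[v,u0:u1]; w=r-r.min() if bright else r.max()-r; w=np.clip(w-.35*w.max(),0,None); u=(w*np.arange(u0,u1)).sum()/w.sum()
    X=ray(T,u,v,z)[:2]-c; print(v,round(u,2),X,"mark-rel",np.arctan2(X[1],X[0])-yaw)
for v in(184,185,186,187): cen(v,.089,True,285,293)
for v in(174,175,176,177): cen(v,.056,False,286,294)
E
```

```text
[[149 140 132 124 120 109 102  94  84  81  75  75  74  75  76  74  75  77]
 [188 182 177 173 167 157 147 133 120 106  87  84  91  87  84  82  80  79]
 [205 205 202 201 197 191 186 179 168 141 109 108 127 130 124 118 110 102]
 [211 210 209 208 207 206 204 202 190 161 124 135 167 176 175 167 158 146]
 [211 211 208 206 208 210 208 207 195 160 126 153 188 200 200 199 190 188]
 [208 209 205 203 204 207 211 204 188 154 132 160 194 209 209 208 208 206]
 [209 206 201 195 191 193 194 190 177 156 142 169 198 208 209 209 209 209]
 [207 201 191 176 165 159 159 156 157 147 146 162 185 193 199 201 202 207]
 [195 184 165 147 132 120 115 116 123 126 126 135 151 164 175 185 195 205]
 [172 151 136 119 105  96  93  94 107 114 110 105 113 127 145 167 186 204]
 [142 128 111  98  91  77  74  87 109 116 105  89  87 100 122 145 173 196]
 [118 113 102  86  70  60  62  83 119 130 105  78  77  86 104 121 148 176]
 [113 107  90  72  53  42  49  85 126 133 100  67  64  73  90 104 126 152]
 [110 100  78  53  41  34  51  85 123 124  88  53  44  64  77  92 106 128]
 [106  88  64  38  33  34  54  91 120 117  78  46 
[... 318 characters left out ...]
6 114]
 [ 81  52  32  32  29  30  33  36  37  33  32  30  31  36  56  83 107 117]
 [ 87  56  31  29  32  29  31  28  32  35  34  34  33  39  59  85 110 117]
 [ 85  53  32  33  33  29  29  28  35  31  33  29  35  46  68  92 111 116]]
184 288.67 [ 0.0158 -0.0016] mark-rel 0.05860611612600396
185 288.53 [ 0.0131 -0.0012] mark-rel 0.06270439582418962
186 288.36 [ 0.0105 -0.0009] mark-rel 0.07592830620079322
187 288.15 [ 0.0078 -0.0004] mark-rel 0.1111864113744454
174 291.02 [ 0.0497 -0.0086] mark-rel -0.014299243168392817
175 290.38 [ 0.0469 -0.0069] mark-rel 0.010655374988934013
176 290.07 [ 0.0441 -0.0061] mark-rel 0.018578247314957247
177 289.94 [ 0.0414 -0.0059] mark-rel 0.016325616680918892
```

The residual is about 0.01–0.05 rad, well inside ±0.12, and the mixer hasn't shifted. Handing in.

```bash
python3 -c "
from station import manip
print(manip.job_done())"
```

```text
the job is handed in; nothing more can be done
None
```

I handed the job in: the sample bottle is seated in the empty nest and the timer pointer is on the long mark (within about 0.05 rad by the last camera check). The mixer showed no visible shift, press forces stayed around 15 N, and the gripper was clear.

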